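# Set the paper trimmer's back stop to its click

### The arm

A 6-joint arm with a two-finger parallel gripper is mounted at the origin on the work surface. World frame = base frame: x ahead of the robot, y to its left, z up, the work surface at z = 0. Lengths are in m, angles in rad, forces in N, time in s.
With the tool pointing down it reaches from about 0.35 to 0.975 m from the base axis. Payload 4.9 kg.
Tool frame: the origin (TCP) lies midway between the tips of the shut fingers; the grasp point (between the pads) lies 19 mm behind it; z points along the fingers, y is the line along which they close (so a half turn about z gives the same grasp; the last joint's range is limited). The gripper opens to 85 mm and grips with 20 to 120 N. Pads are 22 mm wide; open, the fingers measure 114 mm over their backs; the gripper's body (76 mm by 85 mm) begins 54 mm behind the grasp point. The pads swing forward as they close: fully open they stand 13 mm farther back than shut.
Start: joints at [1.005, 0.053, 1.613, -0, 1.476, -0.119], TCP at [0.27, 0.564, 0.196] pointing down, gripper open.
Joint ranges: [-3.01, 3.01], [-1.01, 2.22], [0.06, 2.58], [-1.02, 4.17], [0.09, 2.62], [-3.14, 3.14]. Speed limits (rad/s): [2.57, 2.57, 3.14, 3.14, 3.14, 3.14].

### API

Orientations are given as a unit quaternion [w, x, y, z].
In Python, from plant import * gives the robot as it stands.
- The arm moves only by the tool jog_arm, never from a script. Its argument "targets" is a list of rows, each a list of 3 entries, a list of its own where there are three numbers: the shift along the tool's x, y, z in units of 25 mm (1.0 is 25 mm), then the turn, a rotation vector about the tool's x, y, z in units of 8 degrees (1.0 is 8 degrees), then the opening in per cent of the stroke, from 0 (shut) to 100 (fully open). A call has 1 to 8 rows; each row is the pose to reach, as a shift and turn from the pose commanded when the call began, along the tool's axes at that moment; what a row does not reach only later rows make up. A row lasts 1/8 s, in which the tool goes at most 62.5 mm and 10.7 degrees, less where a joint would pass 70% of its speed; a pose out of reach is approached as far as the arm can. A call with a gripper value outside its range is refused whole. The fingers move at their own pace and stop on an object; the grip force is fixed at half the most. Time passes only in rows, so rows that repeat a pose let the fingers close. It gives the time, the measured TCP pose, the force, the opening and the grip force at its end, in the units of the state.
- state(): the state, without advancing time (a new reading comes with each control period).
- grab_frame(name): name is "side" or "top"; returns (picture, depth): 420x560x3 uint8, red, green, blue; 420x560 float32, m along the optical axis (not along the pixel's ray), 0 where there is no reading.
- camera_params(name): a dict with "fovy" (degrees; the focal length in pixels is half the picture's height over the tangent of half this angle, whatever the lens; pixels are square), "cx", "cy" (the principal point, pixels), "rvec" (rotation vector, rad) and "tvec" (3), from world to camera coordinates, as OpenCV has them. Camera axes: x right, y down, z forward; pixel columns grow to the right and rows downward; lengths in m; the calibration is good to about 2 mm. A picture is of the moment at which its call begins. camera_params takes no time and is no camera call.
- job_done(): hands the job in; it is judged then, once.
The state is a dict: "time": time; "joint_pos": joint angles; "joint_vel": joint speeds; "joint_efforts": joint torques, N m; "tool_pos": TCP position; "tool_rot": TCP orientation; "contact_force": force on the tool from outside, world axes, zero at the start; "ft_torque": the same for the moment, N m; "gripper_width": opening from 0.0 (shut) to 1.0 (fully open); "grasp_force": force on a finger pad.
Only numpy, scipy, OpenCV 4.12 (cv2) and the standard library are available. Lean on these libraries where they do the work, as an engineer would, in place of code of your own. Each camera call takes 0.05 s, during which the arm holds its last target. There are 200 camera calls.

### The job

The stapler was left on the paper trimmer in the way of the sliding paper stop: stand it on its base in the big compartment of the grey desk tray, then pinch the stop's red grip and slide the stop along its rail towards the cutting bar until you feel it click into the notch at the green tag. Do not shove the stapler with the stop, do not run the stop on past the notch, and leave the other desk things alone. Finish still pinching the red grip with the stop sitting still in its notch; do not let go.

Things in the scene. Friction and masses are not known exactly. Their poses are not given: they have to be found in the camera images.
- trimmer: Fixed paper trimmer: grey board 280 (x) x 380 (y) mm, deck 20 mm high; origin under its centre. The stop slides towards its +y. Aluminium rail (22 wide, top 36 mm above the desk, 360 long) along y at x = +85 mm. The aluminium cutting bar (top 42 mm above the desk, orange cutter head to 66 mm) crosses the +y end at y = 172 mm.
- stop: Sliding paper stop, axes as the trimmer's, origin on the rail's centre line at deck height; starts near the rail's -y end, slides only along y, rubbing about 2 N. Black carriage 36 (x) x 40 (y), 18 to 30 mm above the origin; on it the upright red grip 22 (x) x 14 (y), 30 to 68 mm above the origin; steel fence over the deck, 8 thick (y), x -18 to -168, z 2 to 26 mm; white pointer at +x.
- stop_grip (a point): Middle height to pinch on the red grip, on its vertical centre line, 52 mm above the stop's origin.
- stop_mark (a point): Point of the stop (18 mm above its origin, on its centre line) that lies at point notch when the ball is seated.
- notch (a point): The notch, on the rail's centre line 38 mm above the desk, level in y with the green tag (26 x 14 mm, flat on the deck beside the rail's +x side, firmly fixed); 20 to 70 mm on the +y side of the trimmer's centre. Axes as the trimmer's. Within about 4 mm the stop's sprung ball pulls it to the notch; pushing it out again takes about 9 to 13 N. The rail has no other click.
- stapler: Stapler standing on the trimmer's deck in the way of the fence, 100 (x) x 34 (y) x 46 (z) mm, about 0.2 kg; origin at the centre of its underside, z up. Black base 34 wide and 10 high, blue top arm 30 wide and 28 to 46 mm high, gap at the front in between. Grip it across y, about the middle.
- tray: Fixed grey desk tray, walls 28 mm high and 4 mm thick, floor 4 mm thick. Origin on the desk under the centre of the big, empty compartment (140 x 140 mm inside), where the stapler goes, any way round. The small compartment on its +x side (70 x 140 inside) holds an eraser and a binder clip. The tray may stand on the robot's left or right.
- calculator: Desk calculator 150 x 105 x 16 mm, on the other side from the tray; leave alone. Origin under its centre.
- tumbler: Travel tumbler, dark steel with green lid, 79 mm across, 168 high; leave alone. Origin under its centre.
- notes: Block of green sticky notes 76 x 76 x 24 mm; leave alone. Origin under its centre.
- tape: Amber tape roll lying flat, 90 mm across, 24 high; leave alone. Origin under its centre.
- clip_a: Black binder clip 40 x 18 mm, 45 high over its wires, in the tray's small compartment; leave alone. Origin under its centre.
- eraser: White eraser 45 x 20 x 12 mm in the tray's small compartment; leave alone. Origin under its centre.
There are look-alikes about, which are no part of the job. Leave any purple look-alike of the stapler alone.

How it is judged:
By the outcome, as a careful person would: the job done as asked, in the order asked, and still so for the second after the job is handed in, while the arm keeps its last pose, push and grip.
It also fails if it takes over 64 s, if anything falls off the work surface, if the arm or the gripper's body presses on something with over 40 N, if the wrist force passes 120 N, or if a joint passes its speed limit or range.

## Working session

There is one attempt and no reset: what is moved stays moved. The work goes in short steps, Python scripts to look and compute and a tool call to move; the robot and the scene stay as the last step left them, time stands still between calls to the robot, and variables do not carry over. Pictures are saved under pics/ and viewed, at most 13 in all, crops included, and the job is handed in when it is done.

Besides the shell and the picture viewer there is one more tool, called as a command line: name --argument value ..., lists and objects as JSON in quotes. jog_arm: Moves the arm, as the interface text tells. Its arguments: {"type":"object","properties":{"targets":{"type":"array"}},"required":["targets"]}

```bash
ls; mkdir -p pics
cat > h.py <<'E'
from plant import *
import numpy as np, cv2
def cam(n):
    p=camera_params(n); R=cv2.Rodrigues(np.array(p["rvec"],float))[0]; return p,R,np.array(p["tvec"],float).ravel()
def grab(n,fn=None):
    im,d=grab_frame(n); np.savez(f"{n}.npz",im=im,d=d)
    if fn: cv2.imwrite(f"pics/{fn}.png",im[:,:,::-1])
    return im,d
def W(n,u,v,z=None,d=None):
    "pixel->world, by plane z or by depth d"
    p,R,t=cam(n); f=210/np.tan(np.radians(p["fovy"])/2)
    r=np.array([(u-p["cx"])/f,(v-p["cy"])/f,1.]); c=-R.T@t; w=R.T@r
    s=d if z is None else (z-c[2])/w[2]
    return c+s*w
def cloud(n):
    a=np.load(f"{n}.npz"); im,d=a["im"],a["d"]; p,R,t=cam(n); f=210/np.tan(np.radians(p["fovy"])/2)
    v,u=np.mgrid[:420,:560]; P=np.stack([(u-p["cx"])/f*d,(v-p["cy"])/f*d,d],-1)
    return im,d,(P-t)@R
E
python3 - <<'E'
from h import *
for n in("top","side"): grab(n,n+"0"); print(camera_params(n))
print(state())
E
```

```text
pics
{'fovy': 47.66515439878225, 'cx': 280.63928163293974, 'cy': 212.40088992852506, 'rvec': array([ 2.17523451, -2.17224357,  0.11742638]), 'tvec': array([0.0229666 , 0.52654793, 1.11140076])}
{'fovy': 46.78034847010996, 'cx': 276.5992190779358, 'cy': 206.5071077994817, 'rvec': array([ 2.17899131, -0.10692461,  0.08847855]), 'tvec': array([-0.51941073,  0.10764741,  1.04126344])}
{'time': 0.1, 'joint_pos': array([ 1.00500582e+00,  5.32980858e-02,  1.61415160e+00, -2.14952587e-06,
        1.47598610e+00, -1.19008099e-01]), 'joint_vel': array([ 0.00033536, -0.00139729, -0.00346731,  0.00067061, -0.0011192 ,
       -0.0004418 ]), 'joint_efforts': array([ 4.48135752e-04, -3.94898736e+01, -3.71364605e+01, -6.46704484e-05,
        3.83991748e-03,  1.51733627e-05]), 'tool_pos': array([0.26971009, 0.56311989, 0.19478456]), 'tool_rot': array([-3.08406296e-04,  2.21537637e-01,  9.75151386e-01, -8.68430005e-04]), 'contact_force': array([ 0.29074024,  0.9401952 , -0.22236894]), 'ft_torque': array([-0.02044613,  0.01136788, -0.00313445]), 'grasp_force': 0.0, 'gripper_width': 1.0024758409293917}
```

View pics/top0.png

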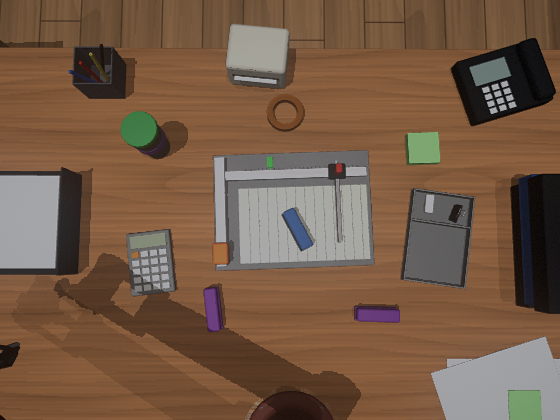

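View pics/side0.png

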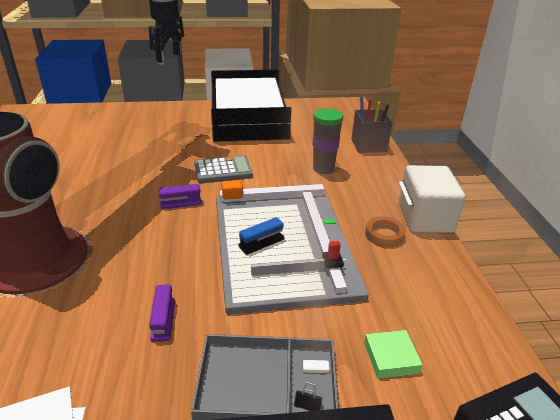

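Top view (up = +x, left = +y): blue stapler at about (297,229), red grip (338,169), green tag (269,162), rail along row ~173, and the big tray compartment centred near (436,253). The purple look-alikes are at (213,309) and (378,314). The arm is out of view on the left.

Run:
```python
from h import *
for n in("top","side"):
    im,d,P=cloud(n); hsv=cv2.cvtColor(im,cv2.COLOR_RGB2HSV); H,S,V=[hsv[...,i].astype(int) for i in range(3)]
    v,u=np.mgrid[:420,:560]
    box=((u>205)&(u<380)&(v>145)&(v<275)) if n=="top" else ((u>215)&(u<365)&(v>180)&(v<310))
    for nm,m in dict(blue=(H>100)&(H<125)&(S>120),red=((H<4)|(H>175))&(S>160),green=(H>45)&(H<75)&(S>120)).items():
        m=m&box&(d>0); Q=P[m]
        print(n,nm,m.sum(),"med",Q.mean(0).round(4),"z",np.percentile(Q[:,2],[5,50,95]).round(4))
        k=Q[Q[:,2]>np.percentile(Q[:,2],95)-.006]; print("  top",k.mean(0).round(4),k.min(0).round(4),k.max(0).round(4))
        if nm=="blue":
            r=cv2.minAreaRect((k[:,:2]*1000).astype(np.float32)); print("  rect",r)
im,d,P=cloud("top")
def pr(l,z):
    for a in l: print(a,W("top",*a,z=z).round(4))
print("tray corners big comp rim");pr([(410,222),(470,226),(403,283),(464,287),(414,189),(474,195)],.028)
print("rail");pr([(227,176),(366,171)],.036)
print("board");pr([(213,157),(369,152),(373,264),(217,270)],.02)
print("fence");pr([(338,190),(340,238)],.046)
print(d[250,436],P[250,436],P[200,260])
```

```text
top blue 453 med [ 0.4854 -0.015   0.0657] z [0.0625 0.0656 0.0689]
  top [ 0.4852 -0.0152  0.066 ] [ 0.4383 -0.046   0.063 ] [0.5306 0.0163 0.0721]
  rect ((485.9692687988281, -14.653495788574219), (94.7352294921875, 26.5272216796875), 27.934568405151367)
top red 49 med [ 0.6237 -0.108   0.0873] z [0.0844 0.0871 0.0903]
  top [ 0.6238 -0.1082  0.0876] [ 0.6137 -0.1143  0.0846] [ 0.6322 -0.1021  0.0915]
top green 60 med [0.6499 0.0511 0.0222] z [0.0191 0.0219 0.0259]
  top [0.6503 0.0509 0.0228] [0.6346 0.0447 0.0201] [0.6625 0.057  0.0272]
side blue 561 med [ 0.484  -0.0238  0.0609] z [0.0511 0.0631 0.066 ]
  top [ 0.4846 -0.0203  0.0639] [ 0.4398 -0.0506  0.06  ] [0.5324 0.0149 0.067 ]
  rect ((486.21527099609375, -17.977794647216797), (97.41327667236328, 29.470338821411133), 28.652551651000977)
side red 152 med [ 0.6248 -0.1145  0.0733] z [0.0538 0.0754 0.0875]
  top [ 0.6242 -0.1121  0.0858] [ 0.6145 -0.1181  0.0815] [ 0.6331 -0.1022  0.0887]
side green 43 med [0.6468 0.0476 0.0211] z [0.0188 0.0206 0.0227]
  top [0.6468 0.0476 0.0211] [ 0.469  -0.0391  0.0182] [0.6655 0.0594 0.0385]
tray corners big comp rim
(410, 222) [ 0.5038 -0.2855  0.028 ]
(470, 226) [ 0.4945 -0.4289  0.028 ]
(403, 283) [ 0.3595 -0.2651  0.028 ]
(464, 287) [ 0.3502 -0.4091  0.028 ]
(414, 189) [ 0.5835 -0.2972  0.028 ]
(474, 195) [ 0.5692 -0.4415  0.028 ]
rail
(227, 176) [0.6127 0.152  0.036 ]
(366, 171) [ 0.6256 -0.1807  0.036 ]
board
(213, 157) [0.6623 0.1883 0.02  ]
(369, 152) [ 0.6757 -0.1919  0.02  ]
(373, 264) [ 0.4039 -0.1967  0.02  ]
(217, 270) [0.3894 0.1747 0.02  ]
fence
(338, 190) [ 0.578  -0.1118  0.046 ]
(340, 238) [ 0.4646 -0.1152  0.046 ]
1.1528394 [ 0.437679   -0.35332233  0.00507223] [0.55732302 0.07351035 0.01838784]
```

Run:
```python
import numpy as np,cv2
im=np.load("top.npz")["im"][145:295,205:480,::-1]
cv2.imwrite("pics/crop1.png",cv2.resize(im,(800,436),interpolation=cv2.INTER_CUBIC))
```

```text
(no output)
```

View pics/crop1.png

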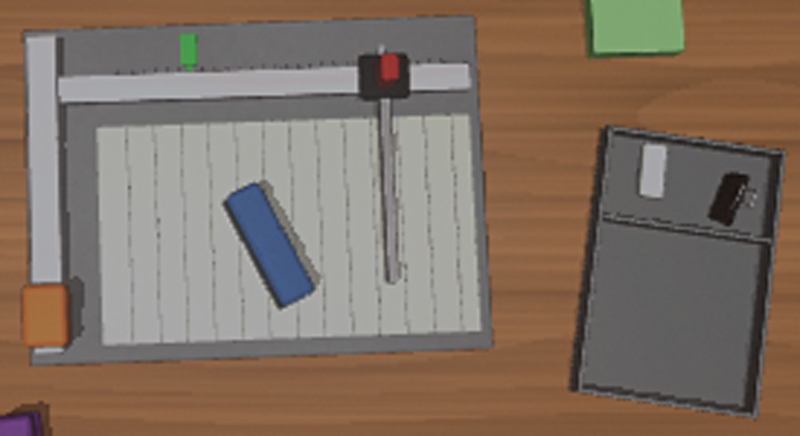

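The crop shows the stapler between about (225,205) and (315,290), standing askew at ~28°. The stop's fence is to its right, and the big tray compartment spans corners (603,218)–(755,412).

```bash
cat >> h.py <<'E'
from scipy.spatial.transform import Rotation as Ro
def go(p,yaw=None):
    "units to reach TCP p, tool down with tool-y at yaw deg (mod 180)"
    s=state(); q=s["tool_rot"]; R=Ro.from_quat([q[1],q[2],q[3],q[0]])
    sh=R.inv().apply(np.array(p)-s["tool_pos"])/.025
    M=R.as_matrix(); cur=np.degrees(np.arctan2(M[1,1],M[0,1])); rv=0
    if yaw is not None:
        c=[]
        for k in(0,180):
            a=np.radians(yaw+k); y=np.array([np.cos(a),np.sin(a),0]); z=np.array([0,0,-1.]); x=np.cross(y,z)
            c.append(np.degrees((R.inv()*Ro.from_matrix(np.c_[x,y,z])).as_rotvec())/8)
        rv=min(c,key=np.linalg.norm)
    print("t",round(s["time"],2),"tcp",s["tool_pos"].round(4),"yaw",cur.round(1),"shift",sh.round(2),"turn",np.round(rv,2),"q",s["joint_pos"].round(2),"F",s["contact_force"].round(1),"w",round(s["gripper_width"],3),"g",round(s["grasp_force"],1))
E
python3 -c "
from h import *
go([.485,-.0165,.15],118)"
```

```text
t 0.1 tcp [0.2697 0.5631 0.1948] yaw 64.4 shift [-17.78 -17.18   1.82] turn [-0.01 -0.01 -6.7 ] q [ 1.01  0.05  1.61 -0.    1.48 -0.12] F [ 0.3  0.9 -0.2] w 1.002 g 0.0
```

jog_arm --targets '[[[-17.8, -17.2, 1.8], [0, 0, -6.7], 100], [[-17.8, -17.2, 1.8], [0, 0, -6.7], 100], [[-17.8, -17.2, 1.8], [0, 0, -6.7], 100], [[-17.8, -17.2, 1.8], [0, 0, -6.7], 100], [[-17.8, -17.2, 1.8], [0, 0, -6.7], 100], [[-17.8, -17.2, 1.8], [0, 0, -6.7], 100], [[-17.8, -17.2, 1.8], [0, 0, -6.7], 100], [[-17.8, -17.2, 1.8], [0, 0, -6.7], 100]]'

```text
time: 1.1
tool_pos: [0.437, 0.1139, 0.1609]
tool_rot: [0.0, -0.242, 0.97, 0.0]
contact_force: [0.7, 0.6, 1.0]
gripper_width: 1.001
grasp_force: 0.0
```

```bash
python3 -c "
from h import *
go([.485,-.0165,.15],118)"
```

```text
t 1.1 tcp [0.437  0.1139 0.1609] yaw 118.0 shift [ 0.76 -5.51  0.44] turn [-0.  0.  0.] q [ 0.09 -0.36  2.04  0.    1.46 -1.97] F [0.7 0.6 1. ] w 1.001 g 0.0
```

jog_arm --targets '[[[0.7, -5.3, 0.4], [0, 0, 0], 100], [[0.7, -5.3, 0.4], [0, 0, 0], 100], [[0.7, -5.3, 0.4], [0, 0, 0], 100], [[0.7, -5.3, 0.4], [0, 0, 0], 100]]'

```text
time: 1.6
tool_pos: [0.4833, -0.0095, 0.1508]
tool_rot: [-0.001, -0.241, 0.97, 0.001]
contact_force: [-0.8, 0.0, 0.3]
gripper_width: 0.998
grasp_force: 0.0
```

Run:
```python
from h import *
im,d=grab("side"); grab("top")
cv2.imwrite("pics/c2.png",np.hstack([cv2.resize(im[100:320,180:400,::-1],(400,400)),cv2.resize(np.load("top.npz")["im"][130:290,220:380,::-1],(400,400))]))
go([.485,-.0165,.027],118)
```

```text
t 1.7 tcp [ 0.4833 -0.0082  0.1511] yaw 118.1 shift [ 0.09 -0.33  4.96] turn [ 0.01 -0.    0.01] q [-0.17 -0.27  1.98  0.    1.43 -2.23] F [ 0.4  0.3 -0.5] w 1.0 g 0.0
```

View pics/c2.png

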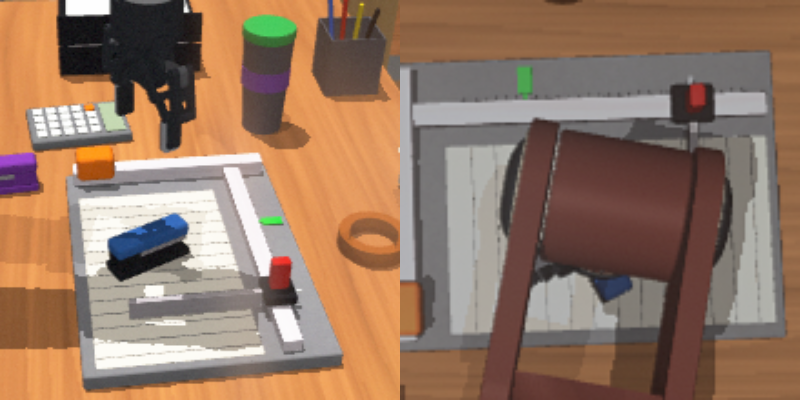

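The side view shows the open gripper above and behind the stapler in the picture, lined up across it. The stapler stands upright and untouched.

jog_arm --targets '[[[0.1, -0.3, 1.5], [0, 0, 0], 100], [[0.1, -0.3, 3.0], [0, 0, 0], 100], [[0.1, -0.3, 4.0], [0, 0, 0], 100], [[0.1, -0.3, 4.9], [0, 0, 0], 100], [[0.1, -0.3, 4.9], [0, 0, 0], 100], [[0.1, -0.3, 4.9], [0, 0, 0], 100]]'

```text
time: 2.45
tool_pos: [0.4856, -0.0164, 0.0299]
tool_rot: [0.001, -0.243, 0.97, -0.0]
contact_force: [0.7, 1.0, 0.0]
gripper_width: 0.994
grasp_force: 0.0
```

Run:
```python
from h import *
im,d=grab("side")
cv2.imwrite("pics/c3.png",cv2.resize(im[180:290,200:340,::-1],(700,550)))
go([.485,-.0165,.027],118)
```

```text
t 2.5 tcp [ 0.486  -0.0167  0.0302] yaw 118.1 shift [0.03 0.03 0.13] turn [-0.01  0.01  0.01] q [-0.19 -0.12  2.07  0.    1.19 -2.25] F [-0.1  0.1  0.6] w 1.003 g 0.0
```

View pics/c3.png

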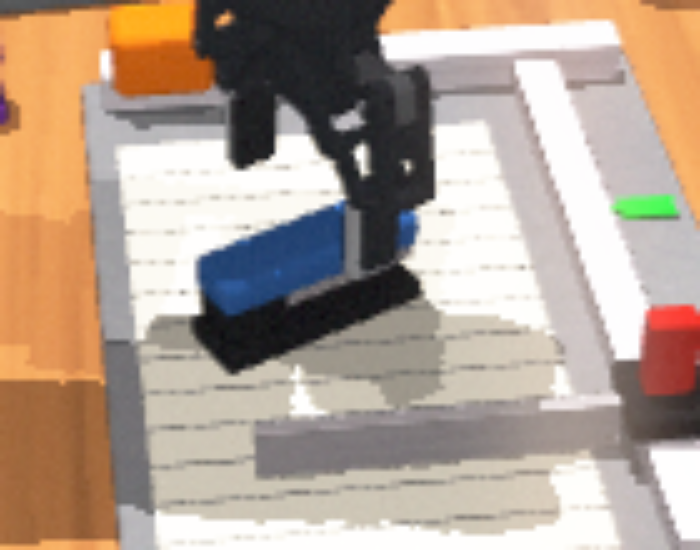

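The near finger (375,240) stands beside the blue arm close to its middle, and nothing is touching. Closing.

jog_arm --targets '[[[0, 0, 0.1], [0, 0, 0], 30], [[0, 0, 0.1], [0, 0, 0], 20], [[0, 0, 0.1], [0, 0, 0], 10], [[0, 0, 0.1], [0, 0, 0], 10], [[0, 0, 0.1], [0, 0, 0], 10], [[0, 0, 0.1], [0, 0, 0], 10], [[0, 0, 0.1], [0, 0, 0], 10], [[0, 0, 0.1], [0, 0, 0], 10]]'

```text
time: 3.5
tool_pos: [0.4852, -0.0172, 0.0269]
tool_rot: [0.0, -0.242, 0.97, 0.0]
contact_force: [-2.8, 0.5, 5.4]
gripper_width: 0.321
grasp_force: 59.1
```

jog_arm --targets '[[[0, 0, -0.5], [0, 0, 0], 10], [[0, 0, -1.5], [0, 0, 0], 10], [[0, 0, -3], [0, 0, 0], 10], [[0, 0, -5], [0, 0, 0], 10], [[0, 0, -5], [0, 0, 0], 10], [[0, 0, -5], [0, 0, 0], 10]]'

```text
time: 4.25
tool_pos: [0.4845, -0.0173, 0.1507]
tool_rot: [-0.0, -0.242, 0.97, 0.0]
contact_force: [0.7, -0.1, -2.3]
gripper_width: 0.323
grasp_force: 59.3
```

Run:
```python
from h import *
go([.427,-.348,.15],82)
```

```text
t 4.25 tcp [ 0.4845 -0.0173  0.1507] yaw 118.0 shift [  8.24 -10.6    0.03] turn [ 0.  -0.   4.5] q [-0.19 -0.26  1.98 -0.    1.42 -2.25] F [ 0.7 -0.1 -2.3] w 0.323 g 59.3
```

jog_arm --targets '[[[1.2, -1.5, 0], [0, 0, 0.6], 10], [[2.4, -3.0, 0], [0, 0, 1.2], 10], [[3.6, -4.6, 0], [0, 0, 2.0], 10], [[4.8, -6.2, 0], [0, 0, 2.7], 10], [[6.0, -7.8, 0], [0, 0, 3.4], 10], [[7.2, -9.3, 0], [0, 0, 4.0], 10], [[8.2, -10.6, 0], [0, 0, 4.5], 10], [[8.2, -10.6, 0], [0, 0, 4.5], 10]]'

```text
time: 5.25
tool_pos: [0.4265, -0.3487, 0.1486]
tool_rot: [-0.002, 0.072, 0.997, 0.001]
contact_force: [0.7, 0.4, -1.9]
gripper_width: 0.32
grasp_force: 59.6
```

Run:
```python
from h import *
im,d=grab("side"); grab("top")
cv2.imwrite("pics/c4.png",np.hstack([cv2.resize(im[200:420,170:390,::-1],(400,400)),cv2.resize(np.load("top.npz")["im"][170:310,360:500,::-1],(400,400))]))
go([.427,-.348,.013],82)
```

```text
t 5.35 tcp [ 0.4274 -0.3465  0.149 ] yaw 82.0 shift [-0.01 -0.08  5.44] turn [ 0.02 -0.02 -0.  ] q [-0.82 -0.09  1.83  0.    1.4  -2.25] F [-0.4  0.3 -2.3] w 0.321 g 59.6
```

View pics/c4.png

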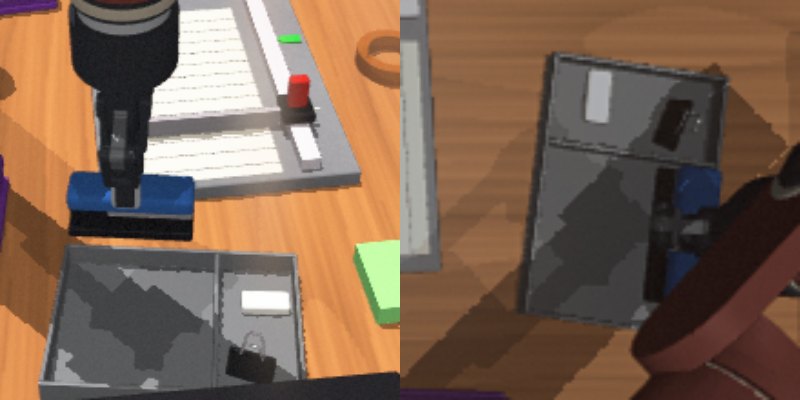

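The stapler hangs level, blue side up, over the big compartment: (68–195, 175–240) in the side half. The tray is clear below it.

jog_arm --targets '[[[0, 0, 1.5], [0, 0, 0], 10], [[0, 0, 3.0], [0, 0, 0], 10], [[0, 0, 4.2], [0, 0, 0], 10], [[0, 0, 5.0], [0, 0, 0], 10], [[0, 0, 5.3], [0, 0, 0], 10], [[0, 0, 5.4], [0, 0, 0], 10], [[0, 0, 5.4], [0, 0, 0], 10], [[0, 0, 5.4], [0, 0, 0], 10]]'

```text
time: 6.35
tool_pos: [0.429, -0.3482, 0.0175]
tool_rot: [0.001, 0.07, 0.998, -0.001]
contact_force: [-0.4, 0.1, -1.4]
gripper_width: 0.323
grasp_force: 59.6
```

jog_arm --targets '[[[0, 0, 0.1], [0, 0, 0], 10], [[0, 0, 0.2], [0, 0, 0], 10], [[0, 0, 0.2], [0, 0, 0], 10]]'

```text
time: 6.72
tool_pos: [0.4283, -0.3474, 0.0111]
tool_rot: [-0.0, 0.07, 0.998, 0.0]
contact_force: [-0.7, -0.5, -2.2]
gripper_width: 0.321
grasp_force: 59.6
```

jog_arm --targets '[[[0, 0, 0.05], [0, 0, 0], 10], [[0, 0, 0.1], [0, 0, 0], 10], [[0, 0, 0.1], [0, 0, 0], 10]]'

```text
time: 7.1
tool_pos: [0.4284, -0.3475, 0.0108]
tool_rot: [-0.001, 0.07, 0.998, 0.0]
contact_force: [-4.7, 4.9, 12.7]
gripper_width: 0.322
grasp_force: 61.5
```

Floor contact felt, so releasing partway and lifting.

jog_arm --targets '[[[0, 0, 0.05], [0, 0, 0], 75], [[0, 0, 0.05], [0, 0, 0], 75], [[0, 0, 0.05], [0, 0, 0], 75], [[0, 0, 0.05], [0, 0, 0], 75], [[0, 0, -1], [0, 0, 0], 75], [[0, 0, -3], [0, 0, 0], 75], [[0, 0, -5], [0, 0, 0], 75], [[0, 0, -7], [0, 0, 0], 75]]'

```text
time: 8.1
tool_pos: [0.4283, -0.3473, 0.1853]
tool_rot: [0.0, 0.07, 0.998, -0.0]
contact_force: [1.1, -0.7, -0.6]
gripper_width: 0.75
grasp_force: 0.0
```

Run:
```python
from h import *
go([.6245,-.110,.17],92.1)
```

```text
t 8.1 tcp [ 0.4283 -0.3473  0.1853] yaw 82.0 shift [-6.45 10.49  0.61] turn [-0.    0.   -1.26] q [-0.82 -0.12  1.8   0.    1.46 -2.25] F [ 1.1 -0.7 -0.6] w 0.75 g 0.0
```

jog_arm --targets '[[[-1.2, 2.0, 0.1], [0, 0, -0.2], 75], [[-2.4, 4.0, 0.2], [0, 0, -0.5], 75], [[-3.8, 6.2, 0.3], [0, 0, -0.7], 75], [[-5.2, 8.4, 0.5], [0, 0, -1.0], 75], [[-6.4, 10.5, 0.6], [0, 0, -1.3], 75], [[-6.4, 10.5, 0.6], [0, 0, -1.3], 75], [[-6.4, 10.5, 0.6], [0, 0, -1.3], 75]]'

```text
time: 8.98
tool_pos: [0.6232, -0.1097, 0.1684]
tool_rot: [-0.0, -0.021, 1.0, -0.0]
contact_force: [0.1, -0.2, 0.1]
gripper_width: 0.754
grasp_force: 0.0
```

Run:
```python
from h import *
im,d=grab("side"); grab("top")
cv2.imwrite("pics/c5.png",np.hstack([cv2.resize(im[180:420,180:420,::-1],(400,400)),cv2.resize(np.load("top.npz")["im"][130:310,310:490,::-1],(400,400))]))
go([.6245,-.110,.056],92.1)
```

```text
t 9.07 tcp [ 0.6229 -0.1108  0.1687] yaw 92.3 shift [-0.07  0.03  4.51] turn [-0.   -0.    0.03] q [-0.29  0.09  1.62 -0.    1.43 -1.9 ] F [ 0.  -0.5  0.2] w 0.753 g 0.0
```

View pics/c5.png

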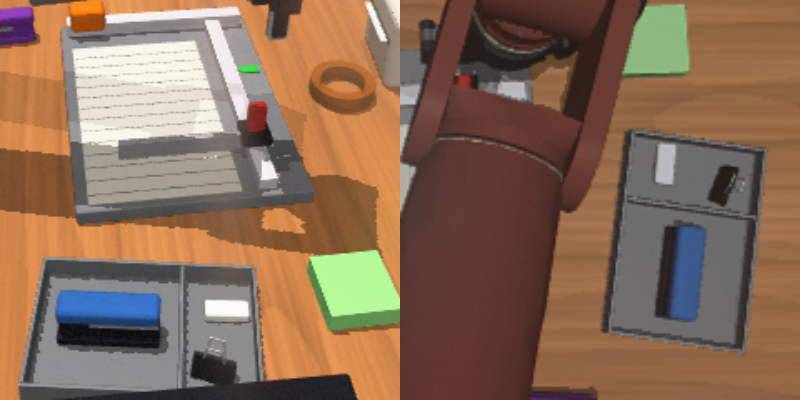

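The stapler stands on its base inside the big compartment (57–160, 290–345 in the side half). The gripper is above the red grip, so I'm descending.

jog_arm --targets '[[[-0.1, 0, 1.5], [0, 0, 0], 75], [[-0.1, 0, 3.0], [0, 0, 0], 75], [[-0.1, 0, 4.0], [0, 0, 0], 75], [[-0.1, 0, 4.4], [0, 0, 0], 75], [[-0.1, 0, 4.5], [0, 0, 0], 75], [[-0.1, 0, 4.5], [0, 0, 0], 75]]'

```text
time: 9.82
tool_pos: [0.6266, -0.1103, 0.0577]
tool_rot: [0.001, -0.021, 1.0, -0.0]
contact_force: [0.6, -0.2, -0.1]
gripper_width: 0.747
grasp_force: 0.0
```

Run:
```python
from h import *
im,d=grab("side")
cv2.imwrite("pics/c6.png",cv2.resize(im[190:310,250:390,::-1],(700,600)))
go([.6245,-.110,.056],92.1)
```

```text
t 9.88 tcp [ 0.6268 -0.1102  0.0579] yaw 92.4 shift [0.09 0.01 0.08] turn [-0.01  0.02  0.03] q [-0.29  0.2   1.7   0.    1.25 -1.9 ] F [-0.3 -0.4 -0.1] w 0.748 g 0.0
```

View pics/c6.png

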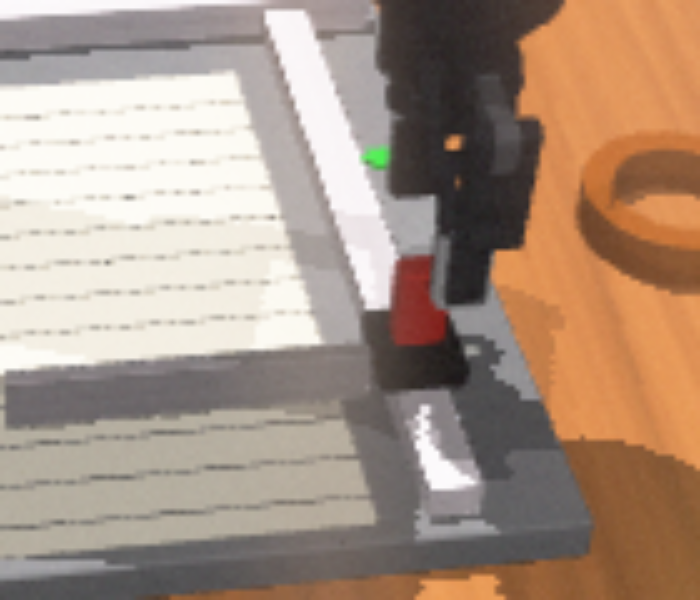

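Run:
```python
from h import *
def pj(n,X):
    p,R,t=cam(n); f=210/np.tan(np.radians(p["fovy"])/2); c=R@np.array(X)+t; return np.array([c[0]/c[2]*f+p["cx"],c[1]/c[2]*f+p["cy"]])
for nm,X in dict(tcp=(.6268,-.1102,.058),nf=(.628,-.142,.068),ff=(.6255,-.078,.068),nback=(.628,-.156,.068),griptop=(.624,-.110,.088),gripbot=(.624,-.117,.05)).items():
    print(nm,(pj("side",X)-[250,190])*5)
im,d,P=cloud("side")
for c in[(462,280),(462,240),(490,220),(418,280),(420,190),(400,150),(418,330),(415,265)]:
    u,v=c[0]//5+250,c[1]//5+190; print(c,im[v,u],P[v,u].round(3))
```

```text
tcp [421.56496669 318.4911227 ]
nf [443.67559879 351.5755851 ]
ff [404.59189051 249.54608822]
nback [451.4157985  375.47183401]
griptop [421.46750599 260.95711225]
gripbot [416.43741082 344.89824489]
(462, 280) [40 40 39] [ 0.626 -0.158  0.117]
(462, 240) [38 37 39] [ 0.618 -0.178  0.154]
(490, 220) [42 37 38] [ 0.63  -0.172  0.157]
(418, 280) [138  50  45] [ 0.621 -0.116  0.083]
(420, 190) [53 45 44] [ 0.628 -0.081  0.101]
(400, 150) [66 56 53] [ 0.618 -0.082  0.122]
(418, 330) [139  51  47] [ 0.623 -0.116  0.058]
(415, 265) [127  48  42] [ 0.621 -0.111  0.087]
```

Run:
```python
from h import *
def pj(n,X):
    p,R,t=cam(n); f=210/np.tan(np.radians(p["fovy"])/2); c=R@np.array(X)+t; return (np.array([c[0]/c[2]*f+p["cx"],c[1]/c[2]*f+p["cy"]])).round(0)
print("c3 near tip seen (275,234)", [(z,pj("side",(.505,-.053,z))) for z in(.04,.06,.08)])
print("c5 tip seen (348,203)", [(z,pj("side",(.624,-.155,z))) for z in(.17,.19,.21)])
im,d=grab("side"); _,_,P=cloud("side")
m=(im.max(-1)<75)&(abs(P[...,0]-.627)<.03)&(P[...,1]<-.125)&(P[...,1]>-.2)&(P[...,2]>.06)&(d>0)
v,u=np.nonzero(m); print(m.sum(),P[m].min(0),v.max()); o=np.argsort(-v)[:12]; print(np.c_[u[o],v[o],P[v[o],u[o]].round(3)])
go([.6245,-.110,.056],92.1)
```

```text
c3 near tip seen (275,234) [(0.04, array([271., 246.])), (0.06, array([272., 238.])), (0.08, array([272., 231.]))]
c5 tip seen (348,203) [(0.17, array([344., 223.])), (0.19, array([345., 214.])), (0.21, array([346., 205.]))]
2282 [ 0.59701669 -0.18180947  0.10378596] 250
[[ 3.44e+02  2.50e+02  6.32e-01 -1.54e-01  1.04e-01]
 [ 3.43e+02  2.50e+02  6.30e-01 -1.55e-01  1.05e-01]
 [ 3.42e+02  2.50e+02  6.28e-01 -1.55e-01  1.05e-01]
 [ 3.40e+02  2.50e+02  6.24e-01 -1.54e-01  1.05e-01]
 [ 3.41e+02  2.50e+02  6.26e-01 -1.55e-01  1.05e-01]
 [ 3.39e+02  2.50e+02  6.22e-01 -1.56e-01  1.07e-01]
 [ 3.42e+02  2.49e+02  6.26e-01 -1.59e-01  1.11e-01]
 [ 3.39e+02  2.49e+02  6.22e-01 -1.55e-01  1.08e-01]
 [ 3.40e+02  2.49e+02  6.23e-01 -1.58e-01  1.11e-01]
 [ 3.43e+02  2.49e+02  6.28e-01 -1.58e-01  1.10e-01]
 [ 3.41e+02  2.49e+02  6.25e-01 -1.57e-01  1.09e-01]
 [ 3.46e+02  2.49e+02  6.35e-01 -1.55e-01  1.07e-01]]
t 9.93 tcp [ 0.6269 -0.1101  0.0579] yaw 92.4 shift [0.1  0.01 0.08] turn [-0.01  0.02  0.04] q [-0.29  0.2   1.7   0.    1.25 -1.9 ] F [-0.2 -0.3  0.2] w 0.747 g 0.0
```

jog_arm --targets '[[[0.1, 0, 0], [0, 0, 0], 50], [[0.1, 0, 0], [0, 0, 0], 50], [[0.1, 0, 0], [0, 0, 0], 50], [[0.1, 0, 0], [0, 0, 0], 50]]'

```text
time: 10.42
tool_pos: [0.6234, -0.1097, 0.0563]
tool_rot: [-0.0, -0.021, 1.0, 0.0]
contact_force: [-0.3, -0.3, 0.4]
gripper_width: 0.501
grasp_force: 0.0
```

```bash
cat >> h.py <<'E'
def tip():
    im,d=grab("side"); _,_,P=cloud("side"); s=state()["tool_pos"]
    m=(im.max(-1)<75)&(abs(P[...,0]-s[0])<.03)&(P[...,1]<s[1]-.008)&(P[...,1]>s[1]-.09)&(P[...,2]>.056)&(d>0)
    v,u=np.nonzero(m); o=np.argsort(-v)[:15]; print("tip",u[o].mean(),v[o].max(),np.median(P[v[o],u[o]],0).round(4))
    red=(im[...,0]>90)&(im[...,1]<70)&(abs(P[...,1]-s[1])<.06)&(abs(P[...,0]-s[0])<.04)&(P[...,2]>.04)
    v,u=np.nonzero(red);print("red",red.sum(),u.min(),u.max(),v.min(),v.max(),np.median(P[red],0).round(4))
    return im
E
python3 - <<'E'
from h import *
im=tip(); go([.6245,-.110,.056],92.1)
cv2.imwrite("pics/c7.png",cv2.resize(im[200:300,290:390,::-1],(600,600)))
E
```

```text
tip 339.26666666666665 249 [ 0.6247 -0.1457  0.1038]
red 679 323 375 64 258 [ 0.6314 -0.1357  0.311 ]
t 10.47 tcp [ 0.6234 -0.1098  0.0562] yaw 92.4 shift [-0.04 -0.01  0.01] turn [ 0.   -0.    0.04] q [-0.29  0.19  1.7  -0.    1.25 -1.9 ] F [ 0.1 -0.   0.3] w 0.497 g 0.0
```

View pics/c7.png

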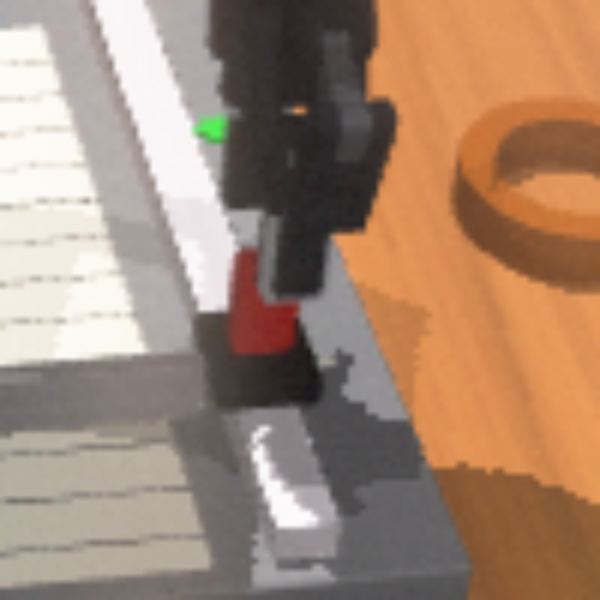

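The near fingertip (290,295) is still level with the top of the red grip. The depth reading puts it about 4 cm above the stated TCP, so I'll lower in steps and watch.

jog_arm --targets '[[[0, 0, 0.4], [0, 0, 0], 50], [[0, 0, 0.8], [0, 0, 0], 50], [[0, 0, 1.0], [0, 0, 0], 50], [[0, 0, 1.0], [0, 0, 0], 50], [[0, 0, 1.0], [0, 0, 0], 50]]'

```text
time: 11.1
tool_pos: [0.6236, -0.1099, 0.0315]
tool_rot: [0.0, -0.021, 1.0, -0.0]
contact_force: [-0.1, -0.4, 0.5]
gripper_width: 0.5
grasp_force: 0.0
```

Run:
```python
from h import *
im=tip(); go([.6245,-.110,.02],92.1)
cv2.imwrite("pics/c8.png",cv2.resize(im[200:300,290:390,::-1],(600,600)))
```

```text
tip 337.73333333333335 258 [ 0.6246 -0.1462  0.0792]
red 600 321 372 77 258 [ 0.6349 -0.137   0.2914]
t 11.15 tcp [ 0.6237 -0.1099  0.0317] yaw 92.4 shift [-0.03 -0.01  0.47] turn [-0.    0.    0.04] q [-0.29  0.22  1.72 -0.    1.2  -1.9 ] F [-0.4 -0.1 -0.6] w 0.498 g 0.0
```

View pics/c8.png

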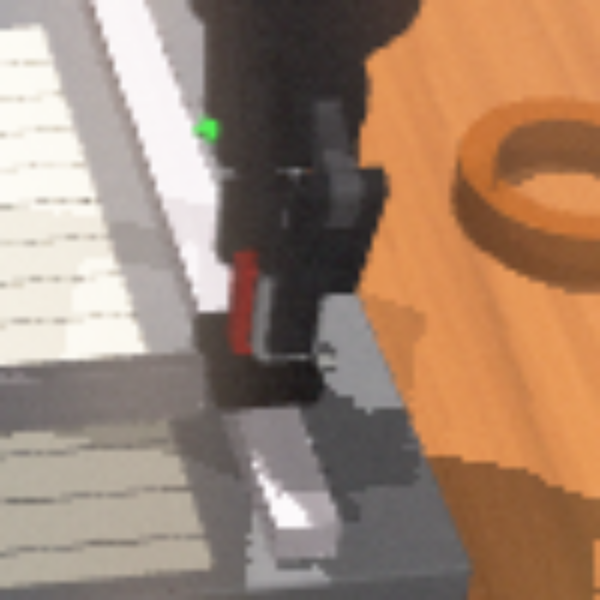

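The fingertips are now about halfway down the grip: the tip is at (290,355) with the grip still visible at (243,300). I'll go down another 10 mm and close.

jog_arm --targets '[[[0, 0, 0.2], [0, 0, 0], 50], [[0, 0, 0.4], [0, 0, 0], 50], [[0, 0, 0.4], [0, 0, 0], 30], [[0, 0, 0.4], [0, 0, 0], 5], [[0, 0, 0.4], [0, 0, 0], 0], [[0, 0, 0.4], [0, 0, 0], 0], [[0, 0, 0.4], [0, 0, 0], 0], [[0, 0, 0.4], [0, 0, 0], 0]]'

```text
time: 12.15
tool_pos: [0.6231, -0.1095, 0.0211]
tool_rot: [-0.0, -0.021, 1.0, 0.0]
contact_force: [-1.8, 2.2, -0.8]
gripper_width: 0.155
grasp_force: 59.6
```

Run:
```python
from h import *
tip(); go([.6245,-.110,.02],92.1)
```

```text
tip 335.26666666666665 258 [ 0.6232 -0.1299  0.065 ]
red 518 321 371 82 259 [ 0.638  -0.1385  0.2993]
t 12.2 tcp [ 0.6231 -0.1095  0.0211] yaw 92.4 shift [-0.06 -0.02  0.04] turn [ 0.   -0.01  0.04] q [-0.29  0.23  1.72  0.    1.19 -1.9 ] F [-2.2  2.4 -0.7] w 0.153 g 59.6
```

The grip is pinched (13 mm opening, 60 N). Sliding towards the notch, short of it at first.

jog_arm --targets '[[[0, 0.3, 0], [0, 0, 0], 0], [[0, 0.8, 0], [0, 0, 0], 0], [[0, 1.4, 0], [0, 0, 0], 0], [[0, 2.0, 0], [0, 0, 0], 0], [[0, 2.5, 0], [0, 0, 0], 0], [[0, 3.0, 0], [0, 0, 0], 0], [[0, 3.0, 0], [0, 0, 0], 0]]'

```text
time: 13.08
tool_pos: [0.6203, -0.0341, 0.0211]
tool_rot: [0.0, -0.021, 1.0, 0.0]
contact_force: [0.2, 1.6, -3.0]
gripper_width: 0.153
grasp_force: 59.5
```

jog_arm --targets '[[[0, 0.5, 0], [0, 0, 0], 0], [[0, 1.0, 0], [0, 0, 0], 0], [[0, 1.5, 0], [0, 0, 0], 0], [[0, 2.0, 0], [0, 0, 0], 0], [[0, 2.4, 0], [0, 0, 0], 0], [[0, 2.6, 0], [0, 0, 0], 0], [[0, 2.6, 0], [0, 0, 0], 0]]'

```text
time: 13.95
tool_pos: [0.6178, 0.0306, 0.0211]
tool_rot: [0.0, -0.021, 1.0, 0.0]
contact_force: [1.8, 0.1, -6.1]
gripper_width: 0.154
grasp_force: 59.1
```

Run:
```python
from h import *
im=tip(); top,_=grab("top"); go([.6178,.048,.0211],92.1)
cv2.imwrite("pics/c9.png",np.hstack([cv2.resize(im[170:270,270:370,::-1],(400,400)),cv2.resize(top[130:230,230:330,::-1],(400,400))]))
for n in("top","side"):
    im,d,P=cloud(n); m=(im[...,1]>100)&(im[...,0]<80)&(im[...,2]<80)&(abs(P[...,0]-.65)<.03)&(abs(P[...,1]-.05)<.04); print(n,m.sum(),P[m].mean(0) if m.any() else 0)
```

```text
tip 326.8666666666667 206 [ 0.6273 -0.0084  0.109 ]
red 338 306 354 59 192 [0.5998 0.0073 0.3142]
t 14.05 tcp [0.6178 0.0306 0.0211] yaw 92.4 shift [-0.03  0.69  0.  ] turn [0.01 0.01 0.04] q [-0.07  0.2   1.76  0.    1.18 -1.68] F [ 3.9  1.8 -6.1] w 0.153 g 59.0
top 0 0
side 23 [0.65643013 0.04798484 0.01978085]
```

View pics/c9.png

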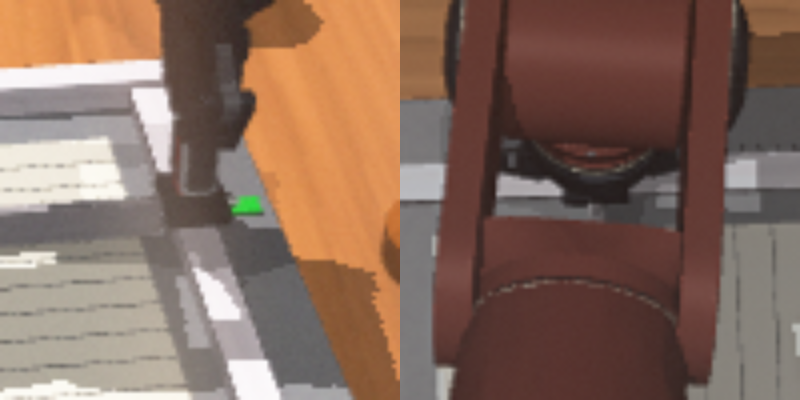

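The stop travels with the gripper, and the green tag (248,205) is slightly ahead of the carriage centre. About 18 mm remain, so I'm creeping while watching the force.

jog_arm --targets '[[[0, 0.15, 0], [0, 0, 0], 0], [[0, 0.3, 0], [0, 0, 0], 0], [[0, 0.4, 0], [0, 0, 0], 0], [[0, 0.4, 0], [0, 0, 0], 0]]'

```text
time: 14.55
tool_pos: [0.6174, 0.0402, 0.0211]
tool_rot: [0.0, -0.021, 1.0, 0.0]
contact_force: [4.7, -0.5, -7.4]
gripper_width: 0.155
grasp_force: 58.8
```

jog_arm --targets '[[[0, 0.04, 0], [0, 0, 0], 0], [[0, 0.08, 0], [0, 0, 0], 0], [[0, 0.08, 0], [0, 0, 0], 0]]'

```text
time: 14.92
tool_pos: [0.6174, 0.042, 0.0211]
tool_rot: [0.0, -0.021, 1.0, -0.0]
contact_force: [5.9, -0.9, -8.1]
gripper_width: 0.154
grasp_force: 58.7
```

jog_arm --targets '[[[0, 0.04, 0], [0, 0, 0], 0], [[0, 0.04, 0], [0, 0, 0], 0]]'

```text
time: 15.18
tool_pos: [0.6173, 0.043, 0.0211]
tool_rot: [0.0, -0.021, 1.0, -0.0]
contact_force: [5.2, -1.0, -8.0]
gripper_width: 0.149
grasp_force: 58.7
```

jog_arm --targets '[[[0, 0.04, 0], [0, 0, 0], 0], [[0, 0.04, 0], [0, 0, 0], 0]]'

```text
time: 15.42
tool_pos: [0.6173, 0.044, 0.0211]
tool_rot: [0.0, -0.021, 1.0, -0.0]
contact_force: [5.1, -0.9, -7.9]
gripper_width: 0.153
grasp_force: 58.7
```

jog_arm --targets '[[[-0.03, 0.04, 0.02], [0, 0, 0], 0], [[-0.03, 0.04, 0.02], [0, 0, 0], 0]]'

```text
time: 15.68
tool_pos: [0.6172, 0.0452, 0.0211]
tool_rot: [-0.001, -0.021, 1.0, 0.0]
contact_force: [-1.8, -0.7, -1.0]
gripper_width: 0.155
grasp_force: 59.7
```

jog_arm --targets '[[[0, 0.03, 0], [0, 0, 0], 0], [[0, 0.03, 0], [0, 0, 0], 0]]'

```text
time: 15.92
tool_pos: [0.6172, 0.0463, 0.0211]
tool_rot: [-0.001, -0.021, 1.0, 0.0]
contact_force: [-3.0, -0.0, 1.0]
gripper_width: 0.152
grasp_force: 60.0
```

jog_arm --targets '[[[0, 0.03, 0], [0, 0, 0], 0], [[0, 0.03, 0], [0, 0, 0], 0]]'

```text
time: 16.18
tool_pos: [0.6171, 0.0472, 0.021]
tool_rot: [-0.001, -0.021, 1.0, 0.0]
contact_force: [-5.3, 1.7, 3.2]
gripper_width: 0.155
grasp_force: 60.4
```

jog_arm --targets '[[[0, 0.03, 0], [0, 0, 0], 0], [[0, 0.03, 0], [0, 0, 0], 0]]'

```text
time: 16.42
tool_pos: [0.6171, 0.0483, 0.021]
tool_rot: [-0.001, -0.021, 1.0, 0.001]
contact_force: [-5.2, 3.3, 2.3]
gripper_width: 0.152
grasp_force: 60.3
```

Fy is turning positive, so the ball is pulling the stop onward. Continuing in small steps.

jog_arm --targets '[[[0.01, 0.03, 0], [0, 0, 0], 0], [[0.01, 0.03, 0], [0, 0, 0], 0]]'

```text
time: 16.68
tool_pos: [0.6171, 0.0495, 0.021]
tool_rot: [-0.0, -0.021, 1.0, 0.001]
contact_force: [-4.0, 4.4, 2.5]
gripper_width: 0.151
grasp_force: 60.3
```

jog_arm --targets '[[[0, 0.03, 0], [0, 0, 0], 0], [[0, 0.03, 0], [0, 0, 0], 0]]'

```text
time: 16.92
tool_pos: [0.617, 0.0506, 0.021]
tool_rot: [-0.0, -0.021, 1.0, 0.001]
contact_force: [-4.1, 5.5, 1.9]
gripper_width: 0.157
grasp_force: 60.2
```

jog_arm --targets '[[[0, 0.02, 0], [0, 0, 0], 0], [[0, 0.02, 0], [0, 0, 0], 0]]'

```text
time: 17.18
tool_pos: [0.617, 0.0506, 0.021]
tool_rot: [-0.0, -0.021, 1.0, 0.001]
contact_force: [-2.7, 4.4, 1.7]
gripper_width: 0.149
grasp_force: 60.3
```

jog_arm --targets '[[[0, 0.02, 0], [0, 0, 0], 0], [[0, 0.02, 0], [0, 0, 0], 0]]'

```text
time: 17.42
tool_pos: [0.617, 0.0506, 0.021]
tool_rot: [-0.0, -0.021, 1.0, 0.001]
contact_force: [-4.6, 2.3, 3.1]
gripper_width: 0.158
grasp_force: 60.4
```

The TCP stays at y = 0.0506 while the command advances and the force falls, so the ball is seated. Relaxing the remaining push to about zero.

jog_arm --targets '[[[0.01, 0.02, 0], [0, 0, 0], 0], [[0.01, 0.02, 0], [0, 0, 0], 0], [[0.01, 0.02, 0], [0, 0, 0], 0], [[0.01, 0.02, 0], [0, 0, 0], 0]]'

```text
time: 17.92
tool_pos: [0.6171, 0.0507, 0.021]
tool_rot: [0.0, -0.021, 1.0, 0.0]
contact_force: [-3.9, 2.6, 3.6]
gripper_width: 0.154
grasp_force: 60.5
```

Run:
```python
from h import *
im=tip(); go([.617,.0506,.021],92.1)
cv2.imwrite("pics/c10.png",np.hstack([cv2.resize(im[150:250,260:360,::-1],(400,400)),cv2.resize(im[200:420,170:390,::-1],(400,400))]))
```

```text
tip 321.8 211 [0.623  0.0249 0.0902]
red 362 303 352 55 203 [0.6191 0.0515 0.373 ]
t 17.98 tcp [0.6171 0.0507 0.021 ] yaw 92.4 shift [ 0. -0.  0.] turn [0.   0.   0.04] q [-0.04  0.2   1.76  0.    1.18 -1.65] F [-4.1  4.2  3.9] w 0.154 g 60.5
```

View pics/c10.png

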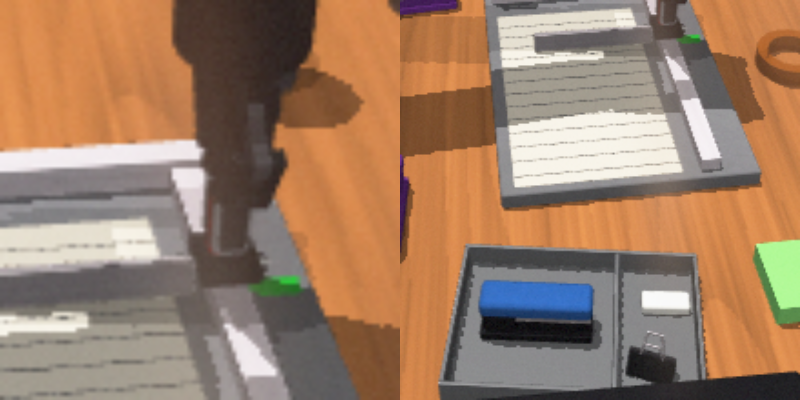

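jog_arm --targets '[[[0, 0.02, 0], [0, 0, 0], 0], [[0, 0.02, 0], [0, 0, 0], 0], [[0, 0.02, 0], [0, 0, 0], 0]]'

```text
time: 18.35
tool_pos: [0.617, 0.0507, 0.021]
tool_rot: [0.0, -0.021, 1.0, -0.0]
contact_force: [-3.7, 0.0, 4.9]
gripper_width: 0.154
grasp_force: 60.6
```

jog_arm --targets '[[[0.01, 0.02, 0], [0, 0, 0], 0], [[0.01, 0.02, 0], [0, 0, 0], 0], [[0.01, 0.02, 0], [0, 0, 0], 0]]'

```text
time: 18.73
tool_pos: [0.617, 0.0508, 0.021]
tool_rot: [0.0, -0.021, 1.0, -0.0]
contact_force: [-2.1, -2.0, 3.7]
gripper_width: 0.154
grasp_force: 60.6
```

jog_arm --targets '[[[0.01, 0.02, 0], [0, 0, 0], 0], [[0.01, 0.02, 0], [0, 0, 0], 0], [[0.01, 0.02, 0], [0, 0, 0], 0], [[0.01, 0.02, 0], [0, 0, 0], 0], [[0.01, 0.02, 0], [0, 0, 0], 0]]'

```text
time: 19.35
tool_pos: [0.6171, 0.051, 0.021]
tool_rot: [0.001, -0.021, 1.0, -0.001]
contact_force: [1.0, -5.7, 2.5]
gripper_width: 0.155
grasp_force: 60.3
```

The restoring force changes sign while the TCP stays put, which confirms the notch. Backing the push off to neutral.

jog_arm --targets '[[[0, -0.03, 0], [0, 0, 0], 0], [[0, -0.03, 0], [0, 0, 0], 0], [[0, -0.03, 0], [0, 0, 0], 0], [[0, -0.03, 0], [0, 0, 0], 0], [[0, -0.03, 0], [0, 0, 0], 0], [[0, -0.03, 0], [0, 0, 0], 0]]'

```text
time: 20.1
tool_pos: [0.6171, 0.051, 0.0211]
tool_rot: [0.001, -0.021, 1.0, -0.0]
contact_force: [3.0, -3.2, 2.2]
gripper_width: 0.152
grasp_force: 60.2
```

jog_arm --targets '[[[-0.01, -0.02, 0], [0, 0, 0], 0], [[-0.01, -0.02, 0], [0, 0, 0], 0], [[-0.01, -0.02, 0], [0, 0, 0], 0], [[-0.01, -0.02, 0], [0, 0, 0], 0]]'

```text
time: 20.6
tool_pos: [0.617, 0.051, 0.021]
tool_rot: [0.0, -0.021, 1.0, 0.0]
contact_force: [3.9, -0.2, 2.6]
gripper_width: 0.154
grasp_force: 60.3
```

Run:
```python
from h import *
go([.617,.0507,.021]); print(job_done())
```

```text
t 20.6 tcp [0.617 0.051 0.021] yaw 92.4 shift [ 0.   -0.01  0.  ] turn 0 q [-0.04  0.2   1.76  0.    1.18 -1.65] F [ 3.9 -0.2  2.6] w 0.154 g 60.3
the job is handed in; nothing more can be done
None
```

The job is handed in at 20.6 s of 64 s: the stapler stands on its base in the big tray compartment, and the stop is seated in the notch at the green tag with the red grip still pinched.

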